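# Slide a board under the cleaner pump and give it one press

### The arm

A 6-joint arm with a two-finger parallel gripper is mounted at the origin on the work surface. World frame = base frame: x ahead of the robot, y to its left, z up, the work surface at z = 0. Lengths are in mm, angles in rad, forces in N, time in s.
With the tool pointing down it reaches from about 350 to 875 mm from the base axis. Payload 4.2 kg.
Tool frame: the origin (TCP) lies on the centre line of the jaws, within the pads' length; the fingertips stand 8 mm ahead of it and the grasp point (between the pads) lies 11 mm behind it; z points along the fingers, y is the line along which they close (so a half turn about z gives the same grasp; the last joint's range is limited). The gripper opens to 87 mm and grips with 3 to 60 N. Pads are 19 mm wide; open, the fingers measure 117 mm over their backs; the gripper's body (75 mm by 190 mm) begins 51 mm behind the grasp point.
Start: joints at [1.419, 0.385, 0.008, 0, -1.194, -0.259], TCP at [249.556, 572.993, 230.55] pointing down, gripper open.
Joint ranges: [-3.14, 3.14], [-1.21, 2.06], [-1.07, 1.41], [-3.16, 2.05], [-2.99, -0.16], [-3.1, 3.1]. Speed limits (rad/s): [2.79, 2.79, 3.14, 3.14, 3.14, 3.14].

### API

Orientations are given as a 3x3 rotation matrix whose columns are the frame's x, y, z axes.
In Python, from cell import readout, grab_frame, order gives the robot as it stands.
- The arm moves only by the tool arm_command, never from a script. Its argument "plan" is one flat list of numbers, 7 for each row, row after row: the finger opening in m, from 0 to 0.087, then the shift along the tool's x, y, z in m, then the turn, a rotation vector about the tool's x, y, z in degrees. A call has 1 to 12 rows; each row shifts and turns the commanded pose from where the row before left it, along the tool's axes as they then stand; what a row does not reach is not made up. A row lasts 1/12 s, in which the tool goes at most 41.7 mm and 7.16 degrees, less where a joint would pass 70% of its speed; a pose out of reach is approached as far as the arm can. A call is refused whole if a number of a shift passes 0.0417 or a number of a turn 7.16, either way. A call with a gripper value outside its range is refused whole. The fingers move at their own pace and stop on an object; "force" is the grip in N (left out, the last holds). Time passes only in rows, so rows that do not move let the fingers close. It gives the time, the measured TCP pose, the force, the opening and the grip force at its end, in the units of the state.
- readout.get_obs(): the state, without advancing time (a new reading comes with each control period).
- grab_frame(name): name is "scene" or "top"; returns a dict with "color" (420x560x3 uint8, blue, green, red), "fx", "fy", "cx", "cy" (pixels), "k1" (the pictures are not rectified: a ray, as slopes to the right and down, at radius r is drawn at 1 + k1 r^2 times it, then the intrinsics apply), "rvec" (rotation vector, rad) and "tvec" (3), from world to camera coordinates, as OpenCV has them. Camera axes: x right, y down, z forward; pixel columns grow to the right and rows downward; lengths in mm; the calibration is good to about 2 mm. A picture is of the moment at which its call begins. There is no depth.
- order.close_job(): hands the job in; it is judged then, once.
The state is a dict: "time_s": time; "q": joint angles; "joint_vel": joint speeds; "effort": joint torques, N m; "ee_pos": TCP position; "tool_rot": TCP orientation; "wrist_force": force on the tool from outside, world axes, zero at the start; "torque": the same for the moment, N m; "grip_width": finger opening in mm; "grasp_force": force on a finger pad.
Only numpy, scipy, OpenCV 4.12 (cv2) and the standard library are available. Lean on these libraries where they do the work, as an engineer would, in place of code of your own. Each camera call takes 0.05 s, during which the arm holds its last target. There are 200 camera calls.

### The job

Push the circuit board's carriage along its rail until the board's heat sink is right below the spout outlet of the cleaner pump. Only then press the pump's nozzle cap all the way down and let it spring back up, leaving the board below the outlet and the multimeter and the solder spool where they are.

Things in the scene. Friction and masses are not known exactly. Their poses are not given: they have to be found in the camera images.
- station: Fixed cleaning station on the bench: plywood base 190 x 540 mm, 12 mm thick, with a straight aluminium rail (30 mm wide, top 24 mm above the bench). Origin on the bench below the rail's centre line; the rail runs along its y axis. The base reaches from x = -60 to x = +130 mm and y = -290 to y = +250 mm. Both bottles stand on the base at x = +80 mm, on the side away from the robot; the carriage's push tab sticks out on the robot's side.
- carriage (a joint): Position of the carriage along the rail (m), growing along the station's +y; end stops at -0.215 and +0.175. It always starts on the -y side of both bottles and must go towards +y. It slides with about 2 N of friction and stays where it is left.
- tab (a point): Centre of the carriage's push tab: an upright black block, 34 mm along the station's x, 14 mm along y (the push direction), 52 mm tall, its top 78 mm above the bench. It stands 90 mm from the heat sink on the robot's side (station x = -90 mm, same y as the heat sink), on a flat arm 30 mm wide whose top is 32 mm above the bench. Axes as the station's.
- heatsink (a point): Centre of the top of the finned aluminium heat sink, 30 mm square, in the middle of the green circuit board (66 x 78 mm) on the carriage; 46 mm above the bench. The carriage plate below the board is 80 x 90 mm, its top 34 mm above the bench.
- outlet (a point): Downward-facing end of the pump's spout, straight above the rail's centre line, about 145 mm above the bench. The spout (9 mm thick) sticks out 80 mm from the cap's axis and moves down with the cap.
- cap_top (a point): Centre of the flat top of the pump's nozzle cap: a grey disc 40 mm across, about 184 mm above the bench, on a white bottle 56 mm across fixed to the base. The pump is the bottle with the spout; the other one, of like height, is a spray can with a plain dome and no spout, 105 to 175 mm away along the rail on either side.
- cap (a joint): How far the nozzle cap is pressed (m): 0 up, 0.008 all the way down (a hard stop). Pressed straight down; the spring takes 2 N at first and 6 N all the way down, and lifts the cap back by itself.
- can: The other bottle, fixed to the base: aluminium spray can 52 mm across with a white dome, 168 mm tall, its top 180 mm above the bench; origin at the centre of its underside. Not needed.
- meter_mid (a point): Middle of a loose yellow-black multimeter lying flat, 150 x 78 mm, 34 mm high. Leave it.
- spool_mid (a point): Middle of a loose solder spool standing on its flange, 52 mm across, 42 mm high. Leave it.

How it is judged:
By the outcome, as a careful person would: the job done as asked, in the order asked, and still so for the second after the job is handed in, with the robot touching nothing.
It also fails if it takes over 51 s, if anything falls off the work surface, if the arm or the gripper's body presses on something with over 40 N, if the wrist force passes 120 N, or if a joint passes its speed limit or range.

## Working session

There is one attempt and no reset: what is moved stays moved. The work goes in short steps, Python scripts to look and compute and a tool call to move; the robot and the scene stay as the last step left them, time stands still between calls to the robot, and variables do not carry over. Pictures are saved under pics/ and viewed, at most 10 in all, crops included, and the job is handed in when it is done.

Besides the shell and the picture viewer there is one more tool, called after ">>>" as a command line: name --argument value ..., lists and objects as JSON in quotes. arm_command: Moves the arm, as the interface text tells. Its arguments: {"type":"object","properties":{"plan":{"type":"array","items":{"type":"number"}},"force":{"type":"number"}},"required":["plan"]}

```bash
mkdir -p pics; ls; cat > h.py <<'E'
import numpy as np, cv2
from cell import readout, grab_frame, order
def snap(n,fn=None):
    f=grab_frame(n)
    if fn: cv2.imwrite('pics/'+fn,f['color'])
    np.save('/tmp/'+n+'.npy',f,allow_pickle=True); return f
def load(n): return np.load('/tmp/'+n+'.npy',allow_pickle=True).item()
def ray(f,u,v):
    K=np.array([[f['fx'],0,f['cx']],[0,f['fy'],f['cy']],[0,0,1.]])
    p=cv2.undistortPoints(np.array([[[u,v]]],float),K,np.array([f['k1'],0,0,0.]))[0,0]
    R=cv2.Rodrigues(np.array(f['rvec'],float))[0];t=np.array(f['tvec'],float).ravel()
    d=R.T@np.array([p[0],p[1],1]);return -R.T@t,d/np.linalg.norm(d)
def onz(f,u,v,z):
    c,d=ray(f,u,v);return c+d*(z-c[2])/d[2]
def proj(f,P):
    K=np.array([[f['fx'],0,f['cx']],[0,f['fy'],f['cy']],[0,0,1.]])
    R=cv2.Rodrigues(np.array(f['rvec'],float))[0];t=np.array(f['tvec'],float).ravel()
    q=R@np.array(P,float)+t;x=q[:2]/q[2];x=x*(1+f['k1']*(x@x))
    return np.array([f['fx']*x[0]+f['cx'],f['fy']*x[1]+f['cy']])
E
python3 - <<'E'
from h import *
for n in('scene','top'):
    f=snap(n,n+'0.png');print(n,ray(f,280,210),f['k1'])
print(readout.get_obs())
E
```

```text
pics
scene (array([1060.73241489,  496.0071244 ,  720.44433314]), array([-0.63119233, -0.39821542, -0.66559802])) -0.019783550752607435
top (array([ 431.26674055,  174.18737096, 1230.33551004]), array([ 0.1173047 , -0.02310668, -0.99282712])) -0.11498693233686115
{'time_s': 0.1, 'q': array([ 1.41859265e+00,  3.85477026e-01,  6.77182243e-03, -4.32749674e-04,
       -1.19402315e+00, -2.58587316e-01]), 'joint_vel': array([-0.00060163, -0.00183386,  0.00169112,  0.00240101, -0.00010446,
       -0.00148613]), 'effort': array([-2.59735425e-04, -3.91690779e+01,  1.87934607e+01,  4.23189640e+00,
        1.34507369e-02, -7.11962321e-05]), 'ee_pos': array([249.36699114, 572.52442143, 229.57456249]), 'tool_rot': array([[ 9.16741526e-01, -3.99480284e-01, -6.90665903e-04],
       [-3.99480867e-01, -9.16739668e-01, -1.84864988e-03],
       [ 1.05338346e-04,  1.97064192e-03, -9.99998053e-01]]), 'wrist_force': array([-0.89924858,  1.41905954,  0.21909047]), 'torque': array([-0.02216741, -0.02463571,  0.00015697]), 'grasp_force': 0.0, 'grip_width': 87.04554421368611}
```

View pics/scene0.png

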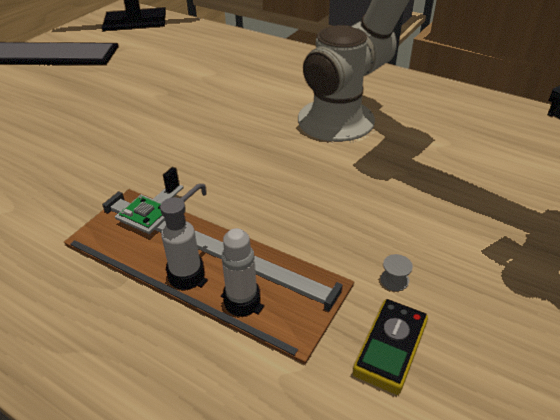

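View pics/top0.png

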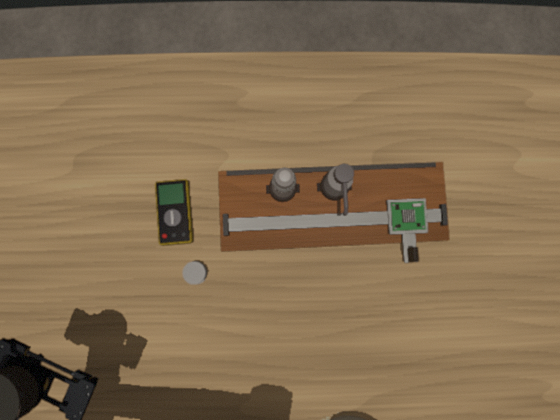

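The scene view shows the pump (spout, cap at 174,208), the can at (238,240), and the board at (145,210). In the top view the heat sink is near (409,216), tab (412,254), cap (344,173), outlet (345,213), spool (194,272) and meter (174,212). An enlarged crop follows for precision.

```bash
python3 - <<'E'
from h import *
f=load('top');g=load('scene')
a=cv2.resize(f['color'][150:280,310:460],None,fx=5,fy=5,interpolation=cv2.INTER_CUBIC)[:600]
b=cv2.resize(g['color'][155:305,90:290],None,fx=4,fy=4,interpolation=cv2.INTER_CUBIC)
cv2.imwrite('pics/topc.png',a);cv2.imwrite('pics/scc.png',b)
for n,u,v,z in[('hs',409,216,46),('tab',412,254,78),('cap',344,173,184),('outlet',345,213,145),('can',285,178,180),('spool',194,272,42),('meter',174,212,34)]:print(n,onz(f,u,v,z).round(1))
E
```

```text
hs [ 553.8 -149.3   46. ]
tab [ 465.7 -143.8   78. ]
cap [629.1  18.6 184. ]
outlet [551.6  13.2 145. ]
can [620.7 138.6 180. ]
spool [433.4 342.3  42. ]
meter [570.9 389.9  34. ]
```

View pics/topc.png

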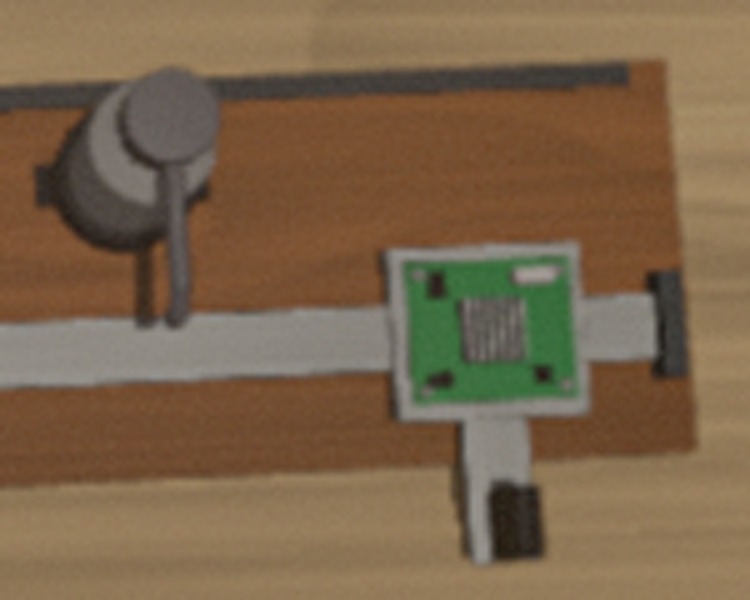

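View pics/scc.png

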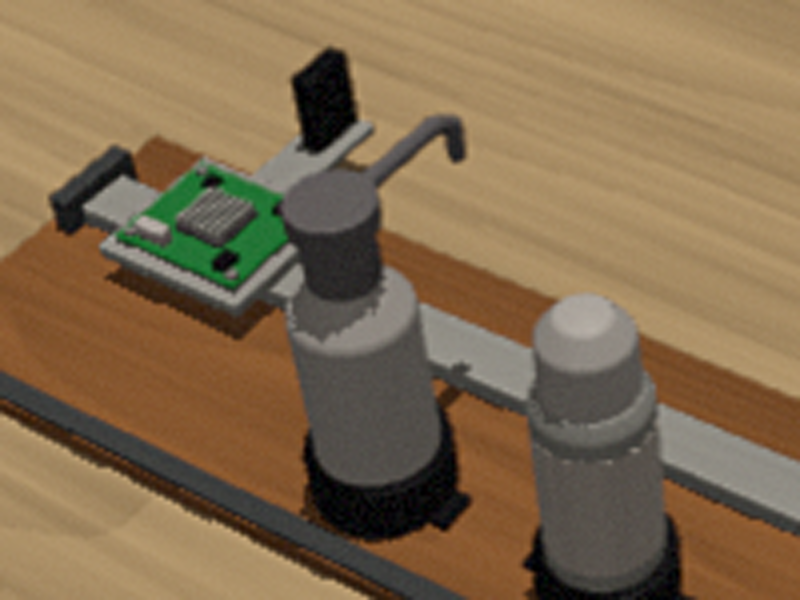

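The crops show the heat sink at (492,330), the cap at (172,117) and the spout end at (176,315) in the top crop; the outlet end is at (458,157) and the cap at (331,205) in the scene crop. Next I cross the two views and get the station axes.

```bash
python3 - <<'E'
from h import *
f=load('top');g=load('scene')
T=lambda x,y:((x+.5)/5-.5+310,(y+.5)/5-.5+150)
S=lambda x,y:((x+.5)/4-.5+90,(y+.5)/4-.5+155)
def tri(a,b):
    c1,d1=ray(f,*a);c2,d2=ray(g,*b)
    s=np.linalg.lstsq(np.c_[d1,-d2],c2-c1,rcond=None)[0]
    p,q=c1+s[0]*d1,c2+s[1]*d2;return ((p+q)/2).round(1),np.linalg.norm(p-q).round(1)
print('outlet',tri(T(176,316),S(458,157)))
print('cap',tri(T(171,117),S(331,203)))
print('hs',tri(T(492,330),S(216,216)))
print('outlet z145 scene',onz(g,*S(458,157),145),onz(f,*T(176,318),145))
print('cap z184',onz(f,*T(171,117),184),onz(g,*S(331,203),184))
print('hs z46',onz(f,*T(492,330),46),onz(g,*S(216,216),46))
print('tab z78',onz(f,*T(515,520),78), 'top corners')
a=onz(f,*T(0,487),12);b=onz(f,*T(697,451),12)
y=(a-b)/np.linalg.norm(a-b);print('yaxis',y,np.degrees(np.arctan2(-y[0],y[1])))
# rail edges z24 and base right edge
for p,q,z in[((0,322),(385,310),24),((0,387),(390,372),24)]:
    a=onz(f,*T(*p),z);b=onz(f,*T(*q),z);print('rail',a,b)
a=onz(f,*T(664,60),12);b=onz(f,*T(697,451),12);print('rightedge',a,b,np.linalg.norm(a-b))
E
```

```text
outlet (array([550.6,  15.6, 147.5]), np.float64(3.7))
cap (array([629.3,  18.9, 181.2]), np.float64(0.9))
hs (array([ 555. , -148. ,   41.3]), np.float64(0.7))
outlet z145 scene [547.63003578  15.25530609 145.        ] [551.14127782  13.64468126 145.        ]
cap z184 [629.07877403  18.97266869 184.        ] [631.37211656  21.86721044 184.        ]
hs z46 [ 554.71847484 -146.98291155   46.        ] [ 558.3516111  -143.18340974   46.        ]
tab z78 [ 466.56848414 -145.22420117   78.        ] top corners
yaxis [-3.49877538e-02  9.99387741e-01  6.86244796e-16] 2.0050598485808044
rail [563.64785498  77.70015531  24.        ] [ 567.04226379 -102.56308219   24.        ]
rail [533.45566928  78.33369504  24.        ] [ 537.98520011 -103.81494494   24.        ]
rightedge [ 687.73929116 -246.73924548   12.        ] [ 499.46452037 -252.7907016    12.        ] 188.37199748999458
```

>>> arm_command --plan '[0.04,0.0243,0.0286,0,0,0,0,0.04,0.0243,0.0286,0,0,0,0,0.04,0.0243,0.0286,0,0,0,0,0.04,0.0243,0.0286,0,0,0,0,0.04,0.0243,0.0286,0,0,0,0,0.04,0.0243,0.0286,0,0,0,0,0.04,0.0243,0.0286,0,0,0,0,0.04,0.0243,0.0286,0,0,0,0,0.04,0.0243,0.0286,0,0,0,0,0.04,0.0243,0.0286,0,0,0,0]' --force 5

```text
time_s: 0.93
ee_pos: [357.9, 211.8, 230.4]
tool_rot: [[0.917, -0.399, -0.0], [-0.399, -0.917, -0.0], [-0.0, 0.0, -1.0]]
wrist_force: [1.0, 0.5, -0.4]
grip_width: 40.6
grasp_force: 0.0
```

>>> arm_command --plan '[0.04,0.0243,0.0286,0,0,0,0,0.04,0.0243,0.0286,0,0,0,0,0.04,0.0243,0.0286,0,0,0,0,0.04,0.0243,0.0286,0,0,0,0,0.04,0.0243,0.0286,0,0,0,0,0.04,0.0243,0.0286,0,0,0,0,0.04,0.0243,0.0286,0,0,0,0,0.04,0.0243,0.0286,0,0,0,0,0.04,0.0243,0.0286,0,0,0,0,0.04,0.0243,0.0286,0,0,0,0]'

```text
time_s: 1.77
ee_pos: [466.6, -147.4, 230.3]
tool_rot: [[0.917, -0.4, -0.0], [-0.4, -0.917, 0.0], [-0.001, -0.0, -1.0]]
wrist_force: [0.9, 1.5, 0.0]
grip_width: 40.1
grasp_force: 0.0
```

>>> arm_command --plan '[0.04,0,0,0,0,0,-6.4,0.04,0,0,0,0,0,-6.4,0.04,0,0,0,0,0,-6.4,0.04,0,0,0,0,0,-6.3,0.04,0,0,0,0,0,0,0.04,0,0,0,0,0,0]'

```text
time_s: 2.27
ee_pos: [466.5, -145.5, 230.2]
tool_rot: [[1.0, 0.031, -0.001], [0.031, -1.0, 0.0], [-0.001, -0.0, -1.0]]
wrist_force: [0.7, -0.0, 0.3]
grip_width: 39.9
grasp_force: 0.0
```

```bash
python3 - <<'E'
from h import *
o=readout.get_obs();print(o['time_s'],o['ee_pos'],o['tool_rot'].round(3),o['grip_width'],o['q'].round(2),o['wrist_force'])
E
```

```text
2.2667 [ 466.45653905 -145.4726756   230.24508338] [[ 1.     0.031 -0.001]
 [ 0.031 -1.     0.   ]
 [-0.001 -0.    -1.   ]] 39.903715026538364 [ 0.03  0.15 -0.32 -0.   -1.1   1.57] [ 0.65139793 -0.01460398  0.33770641]
```

>>> arm_command --plan '[0.05,0,0.004,0.02,0,0,0,0.05,0,0,0.035,0,0,0,0.05,0,0,0.035,0,0,0,0.05,0,0,0.03,0,0,0,0.05,0,0,0.02,0,0,0,0.05,0,0,0.016,0,0,0,0.05,0,0,0.011,0,0,0,0.05,0,0,0.01,0,0,0]'

```text
time_s: 2.93
ee_pos: [466.4, -149.3, 52.4]
tool_rot: [[0.999, 0.032, -0.002], [0.032, -0.999, -0.0], [-0.002, -0.0, -1.0]]
wrist_force: [-0.4, 0.6, 0.3]
grip_width: 49.7
grasp_force: 0.0
```

>>> arm_command --plan '[0.03,0,0,0,0,0,0,0.02,0,0,0,0,0,0,0.012,0,0,0,0,0,0,0.01,0,0,0,0,0,0,0.01,0,0,0,0,0,0,0.01,0,0,0,0,0,0]' --force 6

```text
time_s: 3.43
ee_pos: [467.2, -149.5, 54.2]
tool_rot: [[0.999, 0.034, 0.001], [0.034, -0.999, -0.0], [0.001, 0.0, -1.0]]
wrist_force: [0.2, -1.3, 0.4]
grip_width: 17.7
grasp_force: 1.0
```

>>> arm_command --plan '[0.01,0,0,0,0,0,0,0.01,0,0,0,0,0,0,0.01,0,0,0,0,0,0]'

```text
time_s: 3.68
ee_pos: [467.2, -149.7, 54.2]
tool_rot: [[0.999, 0.034, 0.001], [0.034, -0.999, -0.0], [0.001, 0.0, -1.0]]
wrist_force: [-1.3, -2.3, 4.1]
grip_width: 13.6
grasp_force: 6.0
```

>>> arm_command --plan '[0.01,0,-0.006,0,0,0,0,0.01,0,-0.013,0,0,0,0,0.01,0,-0.016,0,0,0,0,0.01,0,-0.016,0,0,0,0,0.01,0,-0.017,0,0,0,0,0.01,0,-0.017,0,0,0,0,0.01,0,-0.017,0,0,0,0,0.01,0,-0.016,0,0,0,0,0.01,0,-0.016,0,0,0,0,0.01,0,-0.012,0,0,0,0,0.01,0,-0.008,0,0,0,0,0.01,0,-0.004,0,0,0,0]'

```text
time_s: 4.68
ee_pos: [462.0, 9.6, 54.1]
tool_rot: [[0.999, 0.036, 0.001], [0.036, -0.999, 0.0], [0.001, -0.0, -1.0]]
wrist_force: [0.6, -2.0, 5.0]
grip_width: 14.5
grasp_force: 6.0
```

```bash
python3 - <<'E'
from h import *
f=snap('top');g=snap('scene')
a=cv2.resize(f['color'][155:275,300:400],None,fx=4,fy=4,interpolation=cv2.INTER_CUBIC)
b=cv2.resize(g['color'][170:290,130:230],None,fx=4,fy=4,interpolation=cv2.INTER_CUBIC)
cv2.imwrite('pics/c2.png',np.hstack([a,b]))
o=readout.get_obs();print(o['ee_pos'],o['grip_width'],o['wrist_force'])
E
```

```text
[461.98357596   9.71821405  54.09797671] 14.197404724529338 [-0.5482367   2.3763306   6.33814477]
```

View pics/c2.png

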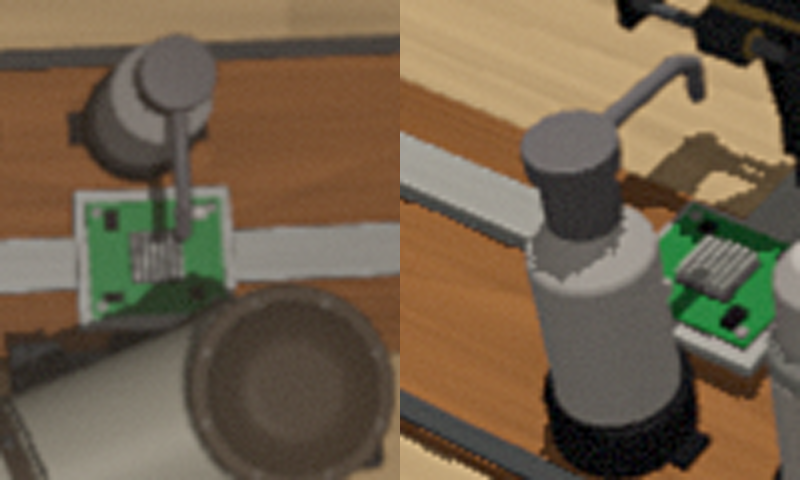

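The left half shows the heat sink at (157,257) and the spout end at (183,232). The right half shows the heat sink at (717,267), which is (317,267) in its own half, and the outlet at (697,97), which is (297,97).

```bash
python3 - <<'E'
from h import *
f=load('top');g=load('scene')
T=lambda x,y:((x+.5)/4-.5+300,(y+.5)/4-.5+155)
S=lambda x,y:((x+.5)/4-.5+130,(y+.5)/4-.5+170)
X=np.array([.9994,.035,0]);Y=np.array([-.035,.9994,0])
hs=[onz(f,*T(157,257),46),onz(g,*S(317,267),46)]
ol=[onz(f,*T(183,232),147),onz(g,*S(297,97),145)]
cp=[onz(f,*T(175,73),184),onz(g,*S(171,141),184)]
for n,L in(('hs',hs),('out',ol),('cap',cp)):
  for p in L:print(n,p.round(1),'x',(X@p).round(1),'y',(Y@p).round(1))
E
```

```text
hs [549.3  12.9  46. ] x 549.4 y -6.3
hs [553.4  17.2  46. ] x 553.7 y -2.2
out [552.1  12.7 147. ] x 552.2 y -6.6
out [547.9  14.9 145. ] x 548.0 y -4.3
cap [629.3  19.8 184. ] x 629.7 y -2.2
cap [630.4  21.1 184. ] x 630.8 y -1.0
```

The heat sink matches the outlet to within about 1–2 mm in both views. I'll release, rise, and go over the cap.

>>> arm_command --plan '[0.03,0,0,0,0,0,0,0.04,0,0,0,0,0,0,0.04,0,0,0,0,0,0,0.04,0,0,-0.02,0,0,0,0.04,0,0,-0.035,0,0,0,0.04,0,0,-0.04,0,0,0,0.04,0,0,-0.04,0,0,0,0.04,0,0,-0.035,0,0,0,0.02,0,0,-0.02,0,0,0,0.0,0,0,0,0,0,0]'

```text
time_s: 5.62
ee_pos: [463.9, 8.8, 248.5]
tool_rot: [[0.999, 0.034, 0.01], [0.034, -0.999, 0.003], [0.01, -0.002, -1.0]]
wrist_force: [0.1, 0.1, 0.1]
grip_width: 33.0
grasp_force: 0.0
```

```bash
python3 - <<'E'
from h import *
o=readout.get_obs();R=o['tool_rot'];print(o['ee_pos'],o['grip_width'],o['wrist_force'],R.T@(np.array([629.8,20.3,205])-o['ee_pos']))
E
```

```text
[463.89286916   8.80090245 248.5292391 ] 33.02390835602013 [0.13979112 0.08296935 0.07796312] [165.74585196  -5.67292204  45.25848515]
```

>>> arm_command --plan '[0,0.018,-0.001,0,0,0,0,0,0.03,-0.001,0,0,0,0,0,0.035,-0.001,0,0,0,0,0,0.035,-0.001,0,0,0,0,0,0.03,-0.001,0,0,0,0,0,0.02,0,0,0,0,0,0,0,0,0.015,0,0,0,0,0,0,0.015,0,0,0,0,0,0,0.008,0,0,0,0,0,0,0,0,0,0,0,0,0,0,0,0,0]'

```text
time_s: 6.53
ee_pos: [628.7, 18.9, 204.8]
tool_rot: [[0.999, 0.034, -0.002], [0.034, -0.999, -0.001], [-0.002, 0.001, -1.0]]
wrist_force: [0.1, 0.2, -0.2]
grip_width: 0.3
grasp_force: 0.0
```

```bash
python3 - <<'E'
from h import *
g=snap('scene');f=snap('top')
b=cv2.resize(g['color'][120:270,110:250],None,fx=4,fy=4,interpolation=cv2.INTER_CUBIC)
cv2.imwrite('pics/c3.png',b)
o=readout.get_obs();print(o['ee_pos'],o['grip_width'],o['wrist_force'])
E
```

```text
[629.50190547  19.17886189 206.49870574] 0.607521160367291 [ 0.18987088 -0.38653482 -0.03165897]
```

View pics/c3.png

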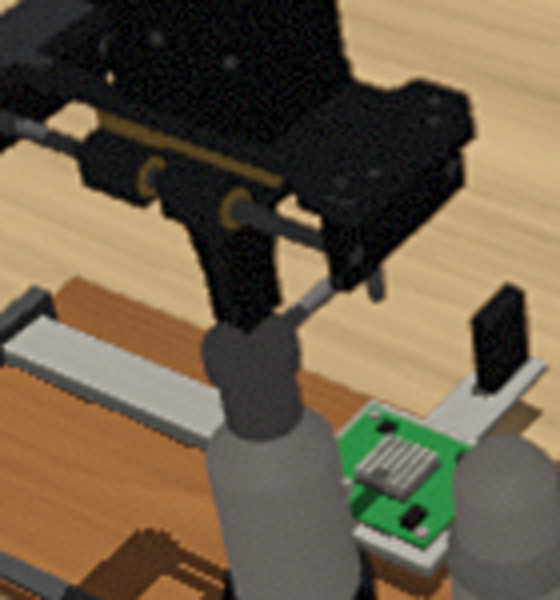

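The closed fingertips are at (245,325), centred over the cap; the board is undisturbed. Pressing slowly now.

>>> arm_command --plan '[0,0,0,0.004,0,0,0,0,0,0,0.004,0,0,0,0,0,0,0.003,0,0,0,0,0,0,0.003,0,0,0,0,0,0,0.002,0,0,0,0,0,0,0.002,0,0,0,0,0,0,0,0,0,0]'

```text
time_s: 7.22
ee_pos: [629.0, 19.2, 187.8]
tool_rot: [[0.999, 0.034, -0.0], [0.034, -0.999, -0.0], [-0.0, 0.0, -1.0]]
wrist_force: [-1.9, 0.8, 4.5]
grip_width: 0.4
grasp_force: 2.1
```

>>> arm_command --plan '[0,0,0,0.001,0,0,0,0,0,0,0.001,0,0,0,0,0,0,0.001,0,0,0,0,0,0,0,0,0,0]'

```text
time_s: 7.55
ee_pos: [629.1, 19.2, 184.9]
tool_rot: [[0.999, 0.034, 0.0], [0.034, -0.999, -0.0], [0.0, 0.0, -1.0]]
wrist_force: [-3.0, 0.7, 5.7]
grip_width: 0.7
grasp_force: 2.8
```

>>> arm_command --plan '[0,0,0,0.001,0,0,0,0,0,0,0.001,0,0,0,0,0,0,0,0,0,0]'

```text
time_s: 7.8
ee_pos: [629.1, 19.2, 184.4]
tool_rot: [[0.999, 0.035, 0.001], [0.035, -0.999, -0.0], [0.001, 0.0, -1.0]]
wrist_force: [-6.1, 0.7, 9.8]
grip_width: 0.5
grasp_force: 5.1
```

>>> arm_command --plan '[0,0,0,0.0015,0,0,0,0,0,0,0,0,0,0,0,0,0,0,0,0,0]'

```text
time_s: 8.05
ee_pos: [629.1, 19.2, 184.3]
tool_rot: [[0.999, 0.035, 0.002], [0.035, -0.999, -0.0], [0.002, 0.001, -1.0]]
wrist_force: [-6.8, 2.3, 14.1]
grip_width: 0.2
grasp_force: 7.4
```

>>> arm_command --plan '[0,0,0,-0.003,0,0,0,0,0,0,-0.004,0,0,0,0,0,0,-0.006,0,0,0,0,0,0,-0.015,0,0,0,0,0,0,-0.03,0,0,0,0,0,0,-0.03,0,0,0,0,0,0,-0.02,0,0,0,0,-0.03,0,0,0,0,0,0,-0.04,0,0,0,0,0,0,-0.04,0,0,0,0,0,0,-0.03,0,0,0,0,0,0,0,0,0,0,0]'

```text
validation failed for argument at $.pl...
```

```bash
python3 - <<'E'
from h import *
g=snap('scene');f=snap('top')
a=cv2.resize(f['color'][155:275,300:400],None,fx=4,fy=4,interpolation=cv2.INTER_CUBIC)
b=cv2.resize(g['color'][170:290,130:230],None,fx=4,fy=4,interpolation=cv2.INTER_CUBIC)
cv2.imwrite('pics/c4.png',np.hstack([a,b]))
o=readout.get_obs();print(o['ee_pos'],o['wrist_force'])
E
```

```text
[629.09478069  19.19695777 184.32024224] [-7.34416677  1.71900146 15.05221891]
```

View pics/c4.png

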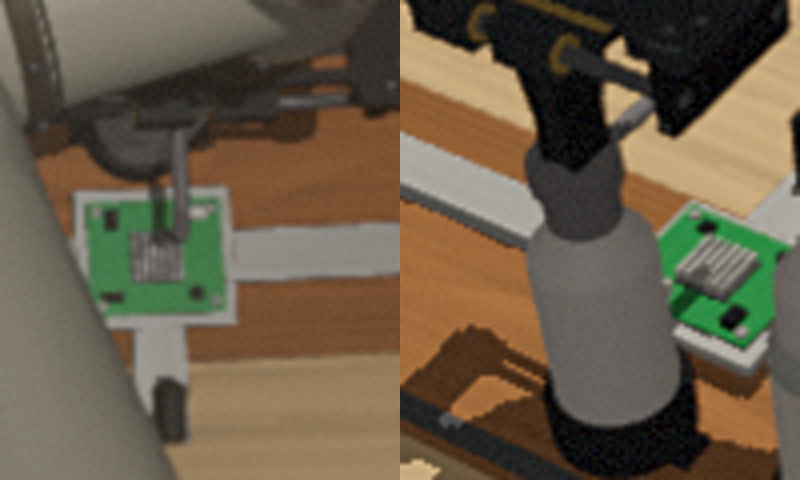

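The hard stop is reached: 14 N with no further travel, and the picture shows the board still at (157,257). The lift was refused because of a malformed list, so I'm sending it again.

>>> arm_command --plan '[0,0,0,-0.003,0,0,0,0,0,0,-0.004,0,0,0,0,0,0,-0.006,0,0,0,0,0,0,-0.015,0,0,0,0,0,0,-0.03,0,0,0,0,0,0,-0.03,0,0,0]'

```text
time_s: 8.65
ee_pos: [628.8, 19.0, 267.9]
tool_rot: [[0.999, 0.034, -0.003], [0.034, -0.999, -0.001], [-0.003, 0.001, -1.0]]
wrist_force: [0.4, -0.5, 0.7]
grip_width: 0.5
grasp_force: 0.0
```

>>> arm_command --plan '[0,-0.03,0,0,0,0,0,0,-0.04,0,0,0,0,0,0,-0.04,0,0,0,0,0,0,-0.04,0,0,0,0,0,0,-0.03,0,0,0,0,0,0,0,0,0,0,0,0,0,0,0,0,0,0,0]'

```text
time_s: 9.23
ee_pos: [448.6, 12.9, 269.5]
tool_rot: [[0.999, 0.035, 0.002], [0.035, -0.999, 0.001], [0.002, -0.001, -1.0]]
wrist_force: [0.7, 0.9, 0.3]
grip_width: 0.6
grasp_force: 0.0
```

```bash
python3 - <<'E'
from h import *
g=snap('scene');f=snap('top')
a=f['color'][150:300,140:420]
b=cv2.resize(g['color'][170:290,130:230],None,fx=4,fy=4,interpolation=cv2.INTER_CUBIC)
cv2.imwrite('pics/c5.png',np.hstack([cv2.resize(a,(400,480)),b]))
o=readout.get_obs();print(o['time_s'],o['ee_pos'],o['wrist_force'])
E
```

```text
9.3333 [450.22556057  13.21707156 269.18494082] [-0.11327774 -0.36904709  0.70751673]
```

View pics/c5.png

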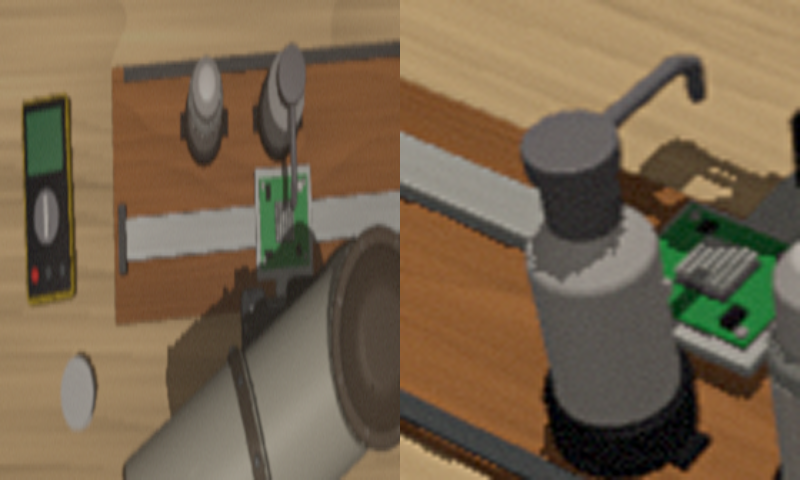

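The cap is back up (disc at (171,141) in the right half, as before). The board, meter and spool have not moved, and the robot is clear.

```bash
python3 -c "
from cell import order
print(order.close_job())"
```

```text
the job is handed in; nothing more can be done
None
```

The job is handed in: the heat sink measures within about 2 mm of the spout outlet, and the cap was pressed to its hard stop and sprang back up. The multimeter and spool were not moved, and it took about 9 s of the 51 s allowed; no verdict was returned.

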